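Clear the sanding bench's catch tray

ROBOT

A 6-joint arm with a two-finger parallel gripper is mounted at the origin on the work surface. World frame = base frame: x ahead of the robot, y to its left, z up, the work surface at z = 0. Lengths are in mm, angles in rad, forces in N, time in s.
With the tool pointing down it reaches from about 400 to 925 mm from the base axis. Payload 12.5 kg.
Tool frame: the origin (TCP) lies on the mounting face of the last link; the fingertips stand 190 mm ahead of it and the grasp point (between the pads) lies 171 mm ahead of it (env.tcp_to_tips is the distance from the TCP to the fingertips, in mm); x points along the fingers, y is the direction in which the jaws open and shut, and the axes are right-handed (so a half turn about x gives the same grasp; the last joint's range is limited). The gripper opens to 95 mm and grips with 3 to 60 N. Pads are 20 mm wide; open, the fingers measure 119 mm over their backs; the gripper's body (75 mm by 180 mm) begins 59 mm behind the grasp point.
Start: joints at [1.077, 0.491, 1.559, -0, 1.092, -0.106], TCP at [236.322, 578.599, 404.761] pointing down, gripper open.
Joint ranges: [-3.1, 3.1], [-0.84, 2.19], [0.05, 2.79], [-1.13, 4.28], [0.06, 2.93], [-2.69, 2.69]. Speed limits (rad/s): [2.22, 2.22, 2.79, 3.14, 3.14, 3.14].

INTERFACE

Orientations are given as [roll, pitch, yaw] about the fixed x, y, z axes, in that order (R = Rz(yaw) Ry(pitch) Rx(roll)).
In Python, from cell import monitor, cams, job, env gives the robot as it stands. The module is installed in compiled form; this text tells all that it offers.
- The arm moves only by the tool apply_moves, never from a script. Its argument "series" is a list of rows, each a list of 3 entries, a list of its own where there are three numbers: the closure, from -1 (fully open) to 1 (shut), so that 0 is half open, then the shift along the tool's x, y, z in cm, then the turn about the tool's x in rad. A call has 1 to 20 rows; each row is the pose to reach, as a shift and turn from the pose commanded when the call began, along the tool's axes at that moment; what a row does not reach only later rows make up. A row lasts 1/8 s, in which the tool goes at most 62.5 mm and 10.7 degrees, less where a joint would pass 70% of its speed; a pose out of reach is approached as far as the arm can. A call with a gripper value outside its range is refused whole. The fingers move at their own pace and stop on an object; the grip force is fixed at half the most. Time passes only in rows, so rows that repeat a pose let the fingers close. It gives the time, the measured TCP pose, the force and the opening at its end, in the units of the state.
- monitor.state(): the state, without advancing time (a new reading comes with each control period).
- cams.read_camera(name): name is "scene" or "top" or "wrist"; returns a dict with "image" (420x560x3 uint8, red, green, blue), "fx", "fy", "cx", "cy" (pixels), "k1" (the pictures are not rectified: a ray, as slopes to the right and down, at radius r is drawn at 1 + k1 r^2 times it, then the intrinsics apply), "position" and "orientation" of the camera in the world. Camera axes: x right, y down, z forward; pixel columns grow to the right and rows downward; lengths in mm; the calibration is good to about 2 mm. A picture is of the moment at which its call begins. There is no depth.
- job.job_done(): hands the job in, once; it reports no verdict.
The state is a dict: "t": time; "joints": joint angles; "qvel": joint speeds; "tau": joint torques, N m; "eef_pos": TCP position; "tcp_rot": TCP orientation; "ft_force": force on the tool from outside, world axes, zero at the start; "moment": the same for the moment, N m; "opening": opening from 0.0 (shut) to 1.0 (fully open).
Only numpy, scipy, OpenCV 4.12 (cv2) and the standard library are available. Lean on these libraries where they do the work, as an engineer would, in place of code of your own. Each camera call takes 0.05 s, during which the arm holds its last target. There are 200 camera calls.

TASK

Press the big key on the control box to stop the sander and then the small key to switch off the suction, stand the scrap cup centred under the lip of the catch tray, and lift the tray by its bar until it is fully tilted. While the tray stays tilted, sweep every stuck offcut off its floor into the cup with the scraper, never touching an offcut with the gripper; then hang the scraper back in its rack and lower the tray until it is level. Finally press the small key again and after it the middle-sized key, always one key at a time, leaving the offcuts in the standing cup and the other things on the bench where they are.

Things in the scene. Friction and masses are not known exactly. Their poses are not given: they have to be found in the camera images.
- stand: fixed pedestal that carries the catch tray, 90 mm wide. Origin on the bench, straight below the middle of the level tray's lip; its +y runs from the lip along the tray to the tray's closed, far end, z up. The underside of the tray is 105 mm above the bench, nothing but air under the first 60 mm behind the lip
- tray_lip (a point): middle of the floor's edge at the tray's open end (the lip), on the floor's upper surface (110 mm above the bench when level). Its axes turn with the tray: x across, y up along the floor to the closed end, z out of the floor. Aluminium tray: flat floor 240 mm long (y) and 134 mm wide inside, 5 mm thick, 4 mm side walls and end wall 35 mm high, open at the lip
- tray_bar (a point): middle of the tray's lifting bar: a round steel bar 14 mm thick, 110 mm long along the tray's x, outside the closed end, 46 mm beyond that wall's outer face, held by an arm at each end of the bar (inner faces 98 mm apart); its centre lies 290 mm (y) from the lip and 30 mm above the floor's surface
- tray (a joint): tilt of the catch tray, rad: 0 = level, 0.36 = fully tilted (end stop), bar end raised. Hinge axis along x, 30 mm behind the lip (y) and 5 mm below the floor's surface. Stiff friction hinge (2 Nm, about 10 N at the bar): the tray stays where it is left; pressing on the raised floor can push it down
- cup: scrap cup: black open-topped rectangular tub, outside 170 mm (x) x 140 mm (y) x 75 mm high, 4 mm walls, about 0.25 kg. Origin under its centre. A grip lug sticks out of the middle of its -y side: 16 mm thick (x), 45 mm long (y from -69 to -114), from 45 to 75 mm above the underside. There is a 20 mm gap between its rim and the tilted lip above it
- scraper: scraper with a wooden bar handle 165 mm long (y), 22 mm thick (x), 26 mm high (z), about 0.22 kg; origin at the handle's centre. Below it hangs a flat steel blade 110 mm wide (y), 3 mm thick; its straight edge is 88 mm below the origin. Same both ways round
- rack_home (a point): where the centre of the scraper's handle lies when it hangs in the rack, 108 mm above the bench; y along the handle, z up. Fixed rack: base 70 x 190 mm, two posts 146 mm apart along y (each 22 mm along y, tops 95 mm above the bench) with 36 mm wide, 17 mm deep notches into which the ends of the handle are laid, the blade hanging between the posts
- key_small_top (a point): centre of the top of the smallest key (suction on/off), at the +y end of the row: 20 mm across. Axes as the control box: three white round spring keys in a row along y at y = 58 (small), 0 (big) and -56 mm (middle-sized), on a grey fixed box 85 mm (x) x 185 mm (y) x 45 mm high
- key_small (a joint): travel of that key, m: 0 = up, 0.006 = fully down, springs back; 5 N presses it fully down
- key_big_top (a point): centre of the top of the biggest key (stop), in the middle of the row: 42 mm across. Axes as the control box: three white round spring keys in a row along y at y = 58 (small), 0 (big) and -56 mm (middle-sized), on a grey fixed box 85 mm (x) x 185 mm (y) x 45 mm high
- key_big (a joint): travel of that key, m: 0 = up, 0.006 = fully down, springs back; 5 N presses it fully down
- key_mid_top (a point): centre of the top of the middle-sized key (start), at the -y end of the row: 30 mm across. Axes as the control box: three white round spring keys in a row along y at y = 58 (small), 0 (big) and -56 mm (middle-sized), on a grey fixed box 85 mm (x) x 185 mm (y) x 45 mm high
- key_mid (a joint): travel of that key, m: 0 = up, 0.006 = fully down, springs back; 5 N presses it fully down
- offcut_a: cork offcut stuck by friction on the tray's floor: flat bar 60 x 26 x 16 mm (x, y, z), about 25 g, origin under its middle; it does not slide off by tilting alone. May be absent
- offcut_b: cork offcut stuck by friction on the tray's floor: stepped bar 60 mm long, up to 34 mm wide, 18 mm high (x, y, z), about 25 g, origin under its middle; it does not slide off by tilting alone. May be absent
- offcut_c: cork offcut stuck by friction on the tray's floor: narrow bar 62 x 18 x 22 mm (x, y, z), about 25 g, origin under its middle; it does not slide off by tilting alone. May be absent
- offcut_d: cork offcut stuck by friction on the tray's floor: offset piece 56 x 27 x 18 mm (x, y, z), about 25 g, origin under its middle; it does not slide off by tilting alone. May be absent
- glue_can: bystander: can 68 mm across, 100 mm high, origin under its middle
- sleeve_a: bystander: sanding sleeve, tube 72 mm across, 90 mm high, origin under its middle
- sleeve_b: bystander: sanding sleeve, tube 60 mm across, 75 mm high, origin under its middle
- cone: bystander: grey cone 48 mm across, 100 mm high, origin under its middle
- block: bystander: wooden block 60 x 110 x 35 mm high, origin under its middle
- mug: bystander: white mug 80 mm across, 90 mm high, handle at +y, origin under its middle
- jar: bystander: jar 60 mm across, 80 mm high, origin under its middle
Things that resemble listed ones, but are neither listed nor needed, are in the scene too. There is more than one size of the scraper; the job needs the middle-sized.

How it is judged:
By the outcome, as a careful person would: the job done as asked, in the order asked, and still so for the second after the job is handed in, with the robot touching nothing.
Of offcut_a, offcut_b, offcut_c, offcut_d only 2 to 4 are there at a start; the rules pass over those that are not, and their reading is None.
At some moment in a run one of cup, offcut_a, offcut_b, offcut_c, offcut_d may be knocked a few centimetres aside while the robot is not near it.
It also fails if it takes over 192 s, if anything falls off the work surface, if the arm or the gripper's body presses on something with over 40 N, if the wrist force passes 120 N, or if a joint passes its speed limit or range.

## Working session

There is one attempt and no reset: what is moved stays moved. The work goes in short steps, Python scripts to look and compute and a tool call to move; the robot and the scene stay as the last step left them, time stands still between calls to the robot, and variables do not carry over. Pictures are saved under pics/ and viewed, about 12 in all and at most 16, crops included, and the job is handed in when it is done.

Besides the shell and the picture viewer there is one more tool, called after "Call:" as name([rows], argument=value, ...), one row to a line, values as JSON. apply_moves: Moves the arm, as the interface text tells. Its arguments: {"type":"object","properties":{"series":{"type":"array"}},"required":["series"]}

```bash
mkdir -p pics
cat > h.py <<'E'
import numpy as np, cv2
from scipy.spatial.transform import Rotation as R
from cell import monitor, cams, job, env
def snap(n,name):
    c=cams.read_camera(n); im=c.pop("image"); cv2.imwrite(f"pics/{name}.png",im[:,:,::-1]); np.save(f"pics/{name}.npy",c,allow_pickle=True); return im,c
def load(name): return np.load(f"pics/{name}.npy",allow_pickle=True).item()
def rot(c):
    o=np.array(c["orientation"],float)
    return o if o.shape==(3,3) else (R.from_euler("xyz",o).as_matrix() if o.size==3 else R.from_quat(o).as_matrix())
def ray(c,u,v):
    p=cv2.undistortPoints(np.array([[[u,v]]],float),np.array([[c["fx"],0,c["cx"]],[0,c["fy"],c["cy"]],[0,0,1.]]),np.array([c["k1"],0,0,0.]))[0,0]
    d=rot(c)@np.array([p[0],p[1],1]); return np.array(c["position"],float),d/np.linalg.norm(d)
def onz(c,u,v,z):
    o,d=ray(c,u,v); return o+d*(z-o[2])/d[2]
def proj(c,P):
    q=rot(c).T@(np.array(P,float)-np.array(c["position"],float)); x,y=q[:2]/q[2]; s=1+c["k1"]*(x*x+y*y)
    return np.array([c["fx"]*x*s+c["cx"],c["fy"]*y*s+c["cy"]])
def tri(*obs):  # (cam,u,v)
    A=np.zeros((3,3));b=np.zeros(3);rs=[ray(*o) for o in obs]
    for o,d in rs: M=np.eye(3)-np.outer(d,d);A+=M;b+=M@o
    P=np.linalg.solve(A,b); return P,[float(np.linalg.norm((np.eye(3)-np.outer(d,d))@(P-o))) for o,d in rs]
def crop(name,u0,v0,u1,v1,k):
    im=cv2.imread(f"pics/{name}.png")[v0:v1,u0:u1]; cv2.imwrite(f"pics/{name}_c{u0}_{v0}.png",cv2.resize(im,None,fx=k,fy=k,interpolation=cv2.INTER_CUBIC))
E
python3 - <<'E'
from h import *
for n in ("scene","top","wrist"):
    im,c=snap(n,n+"0"); print(n,c)
print(monitor.state())
a=[cv2.imread(f"pics/{n}0.png") for n in("scene","top","wrist")]
E
```

```text
scene {'fx': 399.5637256193979, 'fy': 399.5637256193979, 'cx': 275.4761880116448, 'cy': 207.62195103731284, 'k1': -0.03596284920827582, 'position': array([1092.91912071, -369.41409845,  883.89273804]), 'orientation': array([-2.39221417, -0.00421687,  1.03334821])}
top {'fx': 514.8412707022842, 'fy': 514.8412707022842, 'cx': 278.18410080058425, 'cy': 210.05107890749943, 'k1': -0.17766006785847976, 'position': array([ 229.42766654,  -20.69072751, 1724.15923406]), 'orientation': array([-2.97964058,  0.00381727, -1.58670637])}
wrist {'fx': 293.2125301050235, 'fy': 293.2125301050235, 'cx': 277.2744914707675, 'cy': 206.45141712604078, 'k1': 0.0026600783133120297, 'position': array([164.58473363, 607.54776451, 384.63783079]), 'orientation': array([2.86202118e+00, 1.49239573e-03, 1.18244993e+00])}
{'t': 0.15, 'joints': array([ 1.07739151e+00,  4.91444685e-01,  1.55930817e+00,  1.75243379e-05,
        1.09169786e+00, -1.05635256e-01]), 'qvel': array([-7.57655934e-04, -9.16634733e-04, -1.77207147e-03, -8.36563949e-04,
       -1.17417524e-03, -8.84833623e-05]), 'tau': array([ 2.23016534e-03, -6.12898135e+01, -2.58276254e+01,  6.93140645e-02,
        4.73798602e-02, -8.97862060e-05]), 'eef_pos': array([236.31987075, 578.58605211, 404.28170217]), 'tcp_rot': array([-1.69454532,  1.56993813, -2.08232297]), 'ft_force': array([-0.17958399,  0.0253318 , -0.6947546 ]), 'moment': array([ 0.03259024, -0.01393152,  0.00560386]), 'opening': 0.9974926992705172}
```

```bash
python3 -c "
import cv2
for n in ('scene0','top0'): cv2.imwrite(f'pics/{n}_b.png',cv2.resize(cv2.imread(f'pics/{n}.png'),(800,600),interpolation=cv2.INTER_CUBIC))"
```

```text
(no output)
```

View pics/top0_b.png

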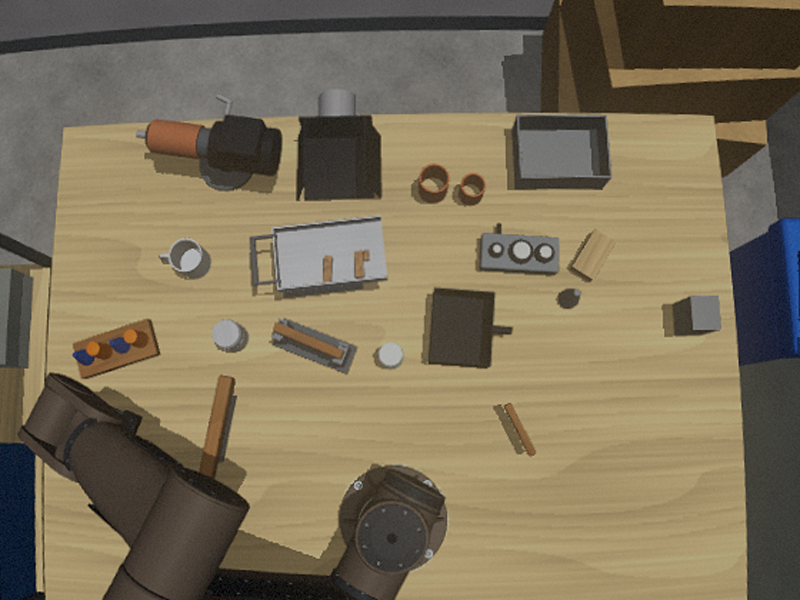

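View pics/scene0_b.png

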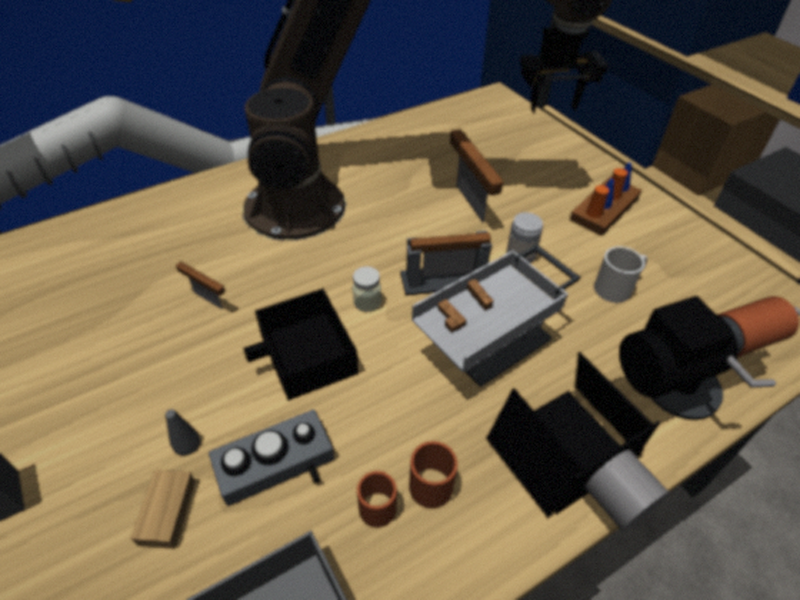

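Top view (800-px scale):
- Control box at (520,253), with the small key at (497,249), the big key at (520,250) and the middle-sized key at (544,252).
- Black cup at (460,328), with its lug towards (505,330). The grey tub at (562,152) is a lookalike.
- Tray lip at about (383,248), bar at about (256,262). Two offcuts at (328,268) and (361,264).

There are three scrapers: a small one lying at (519,430), a large one at (222,425), and the middle-sized one in the rack at (313,340). The one in the rack fits. I'll confirm with enlarged crops.

```bash
python3 -c "
from h import *
crop('top0',170,145,400,270,3.4); crop('scene0',120,155,410,355,2.75)"; ls pics
```

```text
scene0.npy
scene0.png
scene0_b.png
scene0_c120_155.png
top0.npy
top0.png
top0_b.png
top0_c170_145.png
wrist0.npy
wrist0.png
```

View pics/top0_c170_145.png

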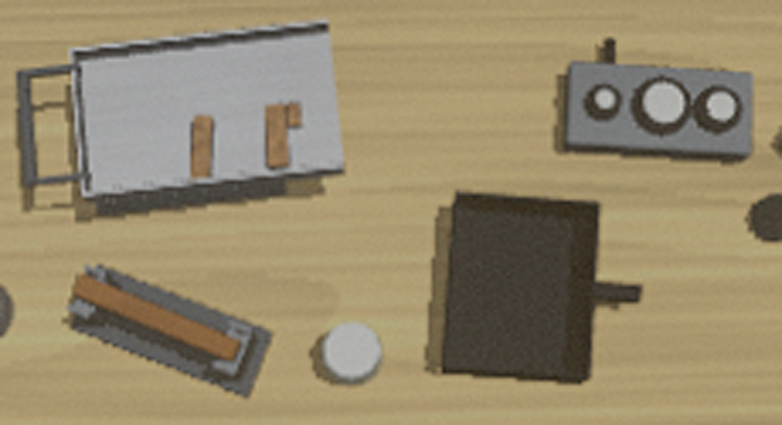

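View pics/scene0_c120_155.png

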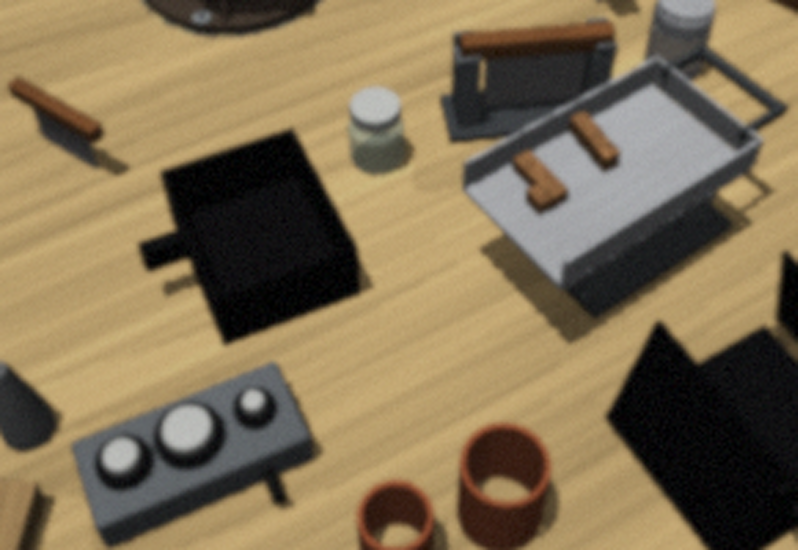

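```bash
cat > m1.py <<'E'
from h import *
t=load("top0");s=load("scene0")
T=lambda u,v:(t,170+u/3.4,145+v/3.4); S=lambda u,v:(s,120+u/2.75,155+v/2.75)
def show(n,a,b):
    P,e=tri(T(*a),S(*b)); print(n,P.round(1),np.round(e,1))
show("small",(603,99),(254,402)); show("big",(664,103),(188,429)); show("mid",(720,106),(121,455))
show("hndl L",(78,283),(612,33)); show("hndl R",(236,348),(462,42))
show("hndl Rtopcorner",(240,345),(461,53))
show("lip+x walltop",(328,22),(565,262)); show("lip-x walltop",(344,172),(467,165))
show("bar +x",(22,72),(780,107)); 
show("cup rim",(456,192),(357,250));show("cup rim",(600,203),(227,330));show("cup rim",(588,382),(164,173));show("cup rim",(443,373),(292,131))
show("jar",(352,350),(376,105))
for z in(110,128):
  print(z,[onz(*T(*p),z).round(0)[:2] for p in((203,146),(277,136),(294,115))])
print("bar@140",onz(*T(24,73),140).round(1),onz(*T(35,183),140).round(1))
print("wall far@145",onz(*T(74,51),145).round(1),onz(*T(88,195),145).round(1))
print("wall lip@145",onz(*T(328,22),145).round(1),onz(*T(344,172),145).round(1))
print("lug end@75",onz(*T(641,293),75).round(1))
print("lug S@75",onz(*S(145,246),75).round(1))
E
python3 m1.py
```

```text
small [ 617.8 -251.    62.4] [0.8 0.8]
big [ 613.2 -309.7   63.3] [0.3 0.3]
mid [ 608.9 -365.1   65.4] [0.3 0.3]
hndl L [438.7 252.4 112.7] [0.2 0.2]
hndl R [375.4 104.2 118.3] [0.4 0.4]
hndl Rtopcorner [379.1 101.2 107.2] [0.5 0.5]
lip+x walltop [677.   15.7 144.1] [0.4 0.4]
lip-x walltop [536.5   4.8 136.8] [2.6 2.6]
bar +x [633.3 301.4 145. ] [1.4 1.4]
cup rim [ 526.5 -103.9   71.2] [0.1 0.1]
cup rim [ 520.9 -242.4   36.5] [4.5 4.5]
cup rim [ 342.5 -223.6   68.4] [1.3 1.3]
cup rim [353.5 -87.3  66.1] [0.3 0.3]
jar [375.9  -1.1  79.3] [0.8 0.8]
110 [array([568., 136.]), array([576.,  66.]), array([596.,  49.])]
128 [array([564., 134.]), array([572.,  65.]), array([592.,  49.])]
bar@140 [634.5 301.6 140. ] [529.3 289.2 140. ]
wall far@145 [653.4 253.6 145. ] [516.2 238.6 145. ]
wall lip@145 [676.5  15.4 145. ] [533.6   2.4 145. ]
lug end@75 [ 425.4 -277.6   75. ]
lug S@75 [ 425.1 -272.4   75. ]
```

The crops confirm the targets. The keys (small, big, mid, by size) are white discs in the top crop at (603,99), (664,103) and (720,106). The scraper in the rack has its handle from (78,283) to (236,348). The cup is the black tub with its lug at (640,293). The heights agree with the text: keys about 63, handle about 113–118 at its top, rim about 70, lip wall about 144. Next I'll write a move planner.

```bash
cat > go.py <<'E'
from h import *
import sys
# go.py x y z jawdir_deg [tip|grasp]: shift for tool point to reach world xyz with jaw axis at that angle (deg from world x)
def plan(x,y,z,ang,what="grasp"):
    s=monitor.state(); M=R.from_euler("xyz",s["tcp_rot"]).as_matrix()
    L=190 if what=="tip" else 171
    d=np.array([x,y,z])+[0,0,L]-s["eef_pos"]; sh=M.T@d/10
    cur=np.arctan2(M[1,1],M[0,1]); dy=(np.radians(ang)-cur+np.pi/2)%np.pi-np.pi/2
    print("shift cm",sh.round(2),"turn",round(-dy,3),"rows",int(np.ceil(max(np.linalg.norm(sh)/6.25,abs(dy)/.187))),"| jaw now",round(np.degrees(cur),1),"j",s["joints"].round(2),"toolx",M[:,0].round(3))
def stat():
    s=monitor.state(); print("t",round(s["t"],2),"tcp",np.round(s["eef_pos"],1),"F",np.round(s["ft_force"],1),"open",round(s["opening"],3))
if __name__=="__main__":
    a=sys.argv[1:]; stat()
    if a: plan(*map(float,a[:4]),*(a[4:5]))
E
python3 go.py 613 -310 200 -5 tip
```

```text
t 0.15 tcp [236.3 578.6 404.3] F [-0.2  0.  -0.7] open 0.997
shift cm [  1.48 -68.02  68.47] turn 1.27 rows 16 | jaw now 67.8 j [ 1.08  0.49  1.56  0.    1.09 -0.11] toolx [-0.    -0.001 -1.   ]
```

Call:
apply_moves([
  [1, [0, -34, 34], 0.6],
  [1, [0, -34, 34], 0.6],
  [1, [0, -34, 34], 0.6],
  [1, [0, -34, 34], 0.6],
  [1, [0, -34, 34], 0.6],
  [1, [0, -34, 34], 0.6],
  [1, [0, -34, 34], 0.6],
  [1, [0, -34, 34], 0.6],
  [1.0, [1.4, -68, 68.4], 1.27],
  [1.0, [1.4, -68, 68.4], 1.27],
  [1.0, [1.4, -68, 68.4], 1.27],
  [1.0, [1.4, -68, 68.4], 1.27],
  [1.0, [1.4, -68, 68.4], 1.27],
  [1.0, [1.4, -68, 68.4], 1.27],
  [1.0, [1.4, -68, 68.4], 1.27],
  [1.0, [1.4, -68, 68.4], 1.27],
  [1.0, [1.4, -68, 68.4], 1.27],
  [1.0, [1.4, -68, 68.4], 1.27],
])

```text
t: 2.4
eef_pos: [612.2, -309.2, 390.2]
tcp_rot: [-2.241, 1.57, 2.384]
ft_force: [-0.2, 0.2, 0.3]
opening: 0.007
```

Run:
```python
from h import *
from go import *
im,c=snap("wrist","w1"); print(c["position"],c["orientation"])
for n,P in dict(small=(617.8,-251,63),big=(613.2,-309.7,63),mid=(608.9,-365.1,63)).items(): print(n,proj(c,P))
cv2.imwrite("pics/w1b.png",cv2.resize(cv2.imread("pics/w1.png"),(800,600)))
plan(613.2,-309.7,66,-5,"tip")
```

```text
[ 619.45902193 -231.92041624  370.67473942] [ 2.86192297e+00  1.56440615e-03 -8.76670386e-02]
small [277.76081499 141.64311631]
big [278.25075015 197.27178409]
mid [278.70569854 244.77828543]
shift cm [13.46  0.12  0.1 ] turn 0.001 rows 3 | jaw now -5.0 j [-0.56  0.59  1.41  0.    1.14 -0.48] toolx [-0.001  0.001 -1.   ]
```

View pics/w1b.png

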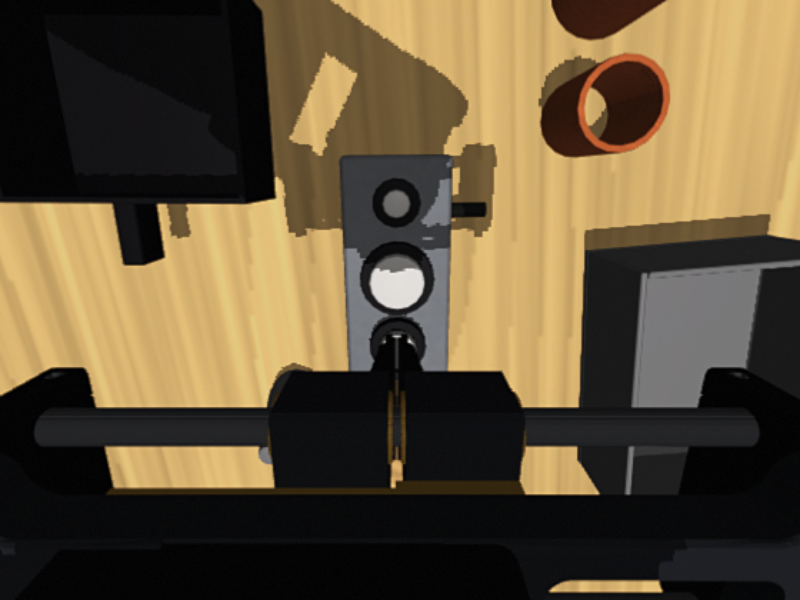

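The wrist view shows the small key at (397,204) and the big key at (397,283), within 1 px of my prediction. Pressing the big key.

Call:
apply_moves([
  [1, [12.6, 0.1, 0.1], 0],
  [1, [12.6, 0.1, 0.1], 0],
  [1, [12.6, 0.1, 0.1], 0],
  [1, [13.3, 0.1, 0.1], 0],
  [1, [13.6, 0.1, 0.1], 0],
  [1, [13.9, 0.1, 0.1], 0],
  [1, [14.1, 0.1, 0.1], 0],
  [1, [14.3, 0.1, 0.1], 0],
  [1, [14.3, 0.1, 0.1], 0],
])

```text
t: 3.58
eef_pos: [613.7, -310.6, 251.1]
tcp_rot: [1.189, 1.567, -0.469]
ft_force: [-3.9, 4.4, 23.4]
opening: 0.002
```

Call:
apply_moves([
  [1, [-1, 0, 0], 0],
  [1, [-2.5, 0, 0], 0],
  [1, [-2.5, 0, -5.8], 0],
  [1, [-2.5, 0, -5.8], 0],
  [1, [-2.5, 0, -5.8], 0],
  [1, [-1.2, 0, -5.8], 0],
  [1, [-0.9, 0, -5.8], 0],
  [1, [-0.6, 0, -5.8], 0],
  [1, [-0.4, 0, -5.8], 0],
  [1, [-0.2, 0, -5.8], 0],
  [1, [-0.1, 0, -5.8], 0],
  [1, [-0.1, 0, -5.8], 0],
])

```text
t: 5.08
eef_pos: [618.1, -253.1, 251.1]
tcp_rot: [0.806, 1.569, -0.852]
ft_force: [-9.8, 0.8, 22.7]
opening: 0.006
```

Call:
apply_moves([
  [1, [-3, 0, 0], 0],
  [0, [-9, 0, 0], 0],
  [-0.2, [-14, 0, 0], 0],
  [-0.3, [-14, 0, 0], 0],
])

```text
t: 5.58
eef_pos: [618.5, -252.7, 392.9]
tcp_rot: [1.235, 1.563, -0.423]
ft_force: [0.4, 0.2, 0.8]
opening: 0.262
```

Run:
```python
from h import *
from go import *
c=load("w1")
for p in((135,265),(129,204),(275,198),(2,203)): print(onz(c,p[0]*.7,p[1]*.7,75).round(1))
print(tri((c,135*.7,265*.7),(load("top0"),170+641/3.4,145+293/3.4)))
stat(); plan(426.7,-253,200,-5.5)
```

```text
[ 426.3 -277.8   75. ]
[ 433.4 -235.2   75. ]
[ 534.6 -240.    75. ]
[ 346.3 -227.    75. ]
(array([ 425.50898078, -277.90980674,   73.71546884]), [0.06862290736126735, 0.06862290736135944])
t 5.58 tcp [ 618.5 -252.7  392.9] F [0.4 0.2 0.8] open 0.262
shift cm [  2.06 -19.12   1.69] turn 0.009 rows 4 | jaw now -5.0 j [-0.49  0.56  1.46  0.    1.11 -0.4 ] toolx [ 0.007 -0.003 -1.   ]
```

Call:
apply_moves([
  [0, [2, -19.1, 2.1], 0],
  [0, [2, -19.1, 2.1], 0],
  [0, [2, -19.1, 2.1], 0],
  [0, [2, -19.1, 2.1], 0],
  [0, [2, -19.1, 2.1], 0],
  [0, [11, -19.1, 2.1], 0],
  [0, [11, -19.1, 2.1], 0],
  [0, [11, -19.1, 2.1], 0],
])

```text
t: 6.58
eef_pos: [427.3, -257.1, 276.9]
tcp_rot: [-2.212, 1.567, 2.415]
ft_force: [0.0, 0.3, -0.0]
opening: 0.499
```

Run:
```python
from h import *
from go import *
im,c=snap("wrist","w2"); stat(); plan(427.7,-257,60,-5)
print([proj(c,P).round(0) for P in((425.9,-277.8,75),(432,-233,75))])
cv2.imwrite("pics/w2b.png",cv2.resize(cv2.imread("pics/w2.png"),(800,600)))
```

```text
t 6.62 tcp [ 427.3 -257.3  278.2] F [0.5 0.4 0.7] open 0.5
shift cm [ 4.72  0.04 -0.03] turn 0.001 rows 1 | jaw now -4.9 j [-0.67  0.5   1.99  0.    0.65 -0.59] toolx [-0.001  0.001 -1.   ]
[array([278., 271.]), array([282., 208.])]
```

View pics/w2b.png

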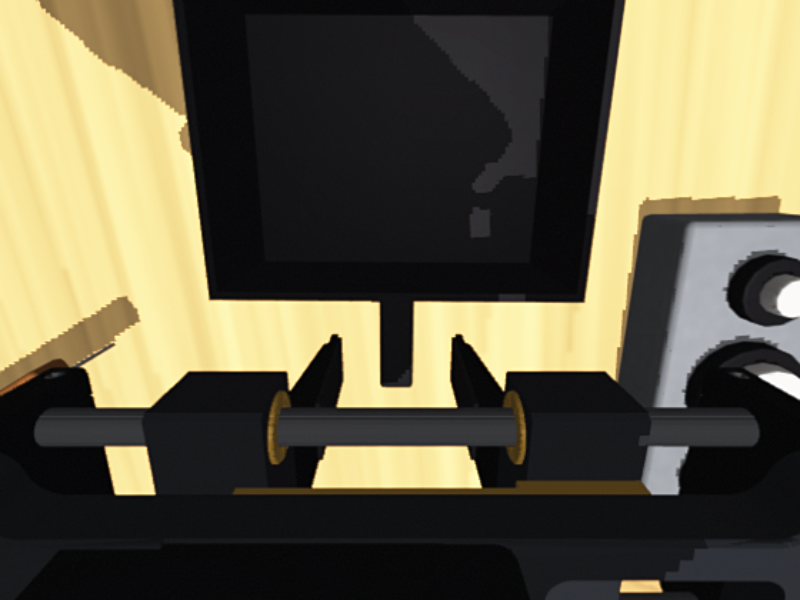

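Call:
apply_moves([
  [0, [4.7, 0, 0], 0],
  [0, [4.7, 0, 0], 0],
  [1, [4.7, 0, 0], 0],
  [1, [4.7, 0, 0], 0],
  [1, [4.7, 0, 0], 0],
  [1, [4.7, 0, 0], 0],
  [1, [4.2, 0, 0], 0],
  [1, [3.9, 0, 0], 0],
  [1, [3.9, 0, 0], 0],
])

```text
t: 7.75
eef_pos: [426.2, -257.2, 239.9]
tcp_rot: [1.19, 1.57, -0.468]
ft_force: [-0.8, 0.5, -2.1]
opening: 0.166
```

Run:
```python
from go import *
# stand estimate
lip=np.array([605,9.]);y=np.array([-.083,.9965]);cc=lip-18*y;g=cc-93*y;print(cc,g)
stat(); plan(*g,68,4.8); plan(g[0],g[1]-60,68,4.8)
```

```text
[606.494  -8.937] [ 614.213  -101.6115]
t 7.75 tcp [ 426.2 -257.2  239.9] F [-0.8  0.5 -2.1] open 0.166
shift cm [  0.1   17.37 -17.13] turn -0.171 rows 4 | jaw now -5.0 j [-0.68  0.56  2.02  0.    0.56 -0.59] toolx [ 0. -0. -1.]
shift cm [  0.1   17.9  -11.15] turn -0.171 rows 4 | jaw now -5.0 j [-0.68  0.56  2.02  0.    0.56 -0.59] toolx [ 0. -0. -1.]
```

Call:
apply_moves([
  [1, [0, 2, -2], 0],
  [1, [0, 5, -4.5], 0],
  [1, [0, 8, -6], 0],
  [1, [0, 11, -7.8], -0.05],
  [1, [0, 14, -9.4], -0.1],
  [1, [0, 16.5, -10.5], -0.14],
  [1, [0, 17.9, -11.2], -0.17],
  [1, [0, 17.9, -11.2], -0.17],
  [1, [0, 17.9, -11.2], -0.17],
])

```text
t: 8.88
eef_pos: [613.5, -161.5, 239.5]
tcp_rot: [-1.987, 1.57, 2.807]
ft_force: [0.3, 0.3, -2.5]
opening: 0.166
```

Run:
```python
from h import *
from go import *
im,c=snap("wrist","w3"); stat()
cv2.imwrite("pics/w3b.png",cv2.resize(cv2.imread("pics/w3.png"),(800,600)))
y=np.array([-.083,.9965]);x=np.array([.9965,.083]);lip=np.array([605,9.])
for a in(-71,0,71): print(a,proj(c,[*(lip+a*x),110])/.7, proj(c,[*(lip+a*x),145])/.7)
```

```text
t 8.93 tcp [ 613.5 -161.6  239.7] F [ 0.1  0.7 -2.5] open 0.167
-71 [  48.91550804 -336.52413484] [-210.54846699 -718.51402504]
0 [ 423.18658692 -336.89109849] [ 442.78736337 -716.98389165]
71 [ 799.09793925 -339.90121159] [1101.88901359 -727.96503177]
```

View pics/w3b.png

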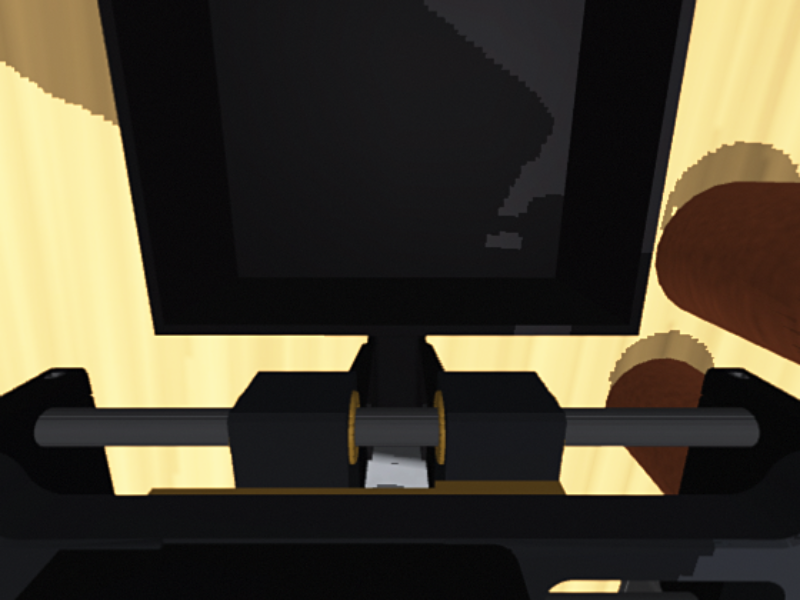

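Call:
apply_moves([
  [1, [0, 0.2, -2], 0],
  [1, [0, 0.4, -4], 0],
  [1, [0, 0.6, -6], 0],
  [1, [0, 0.6, -6], 0],
  [1, [0.4, 0.6, -6], 0],
  [1, [0.8, 0.6, -6], 0],
  [1, [0.9, 0.6, -6], 0],
  [1, [0.9, 0.6, -6], 0],
])

```text
t: 9.93
eef_pos: [615.3, -101.6, 231.9]
tcp_rot: [1.32, 1.57, -0.169]
ft_force: [-4.2, -0.1, 13.1]
opening: 0.167
```

Run:
```python
from h import *
from go import *
stat(); plan(614.2,-101.6,60,4.8)
snap("top","top1"); crop("top1",170,145,400,270,3.4)
```

```text
t 9.93 tcp [ 615.3 -101.6  231.9] F [-4.2 -0.1 13.1] open 0.167
shift cm [ 0.09 -0.11 -0.  ] turn -0.002 rows 1 | jaw now 4.7 j [-0.27  0.7   1.71  0.    0.74 -0.35] toolx [ 0.001 -0.    -1.   ]
```

View pics/top1_c170_145.png

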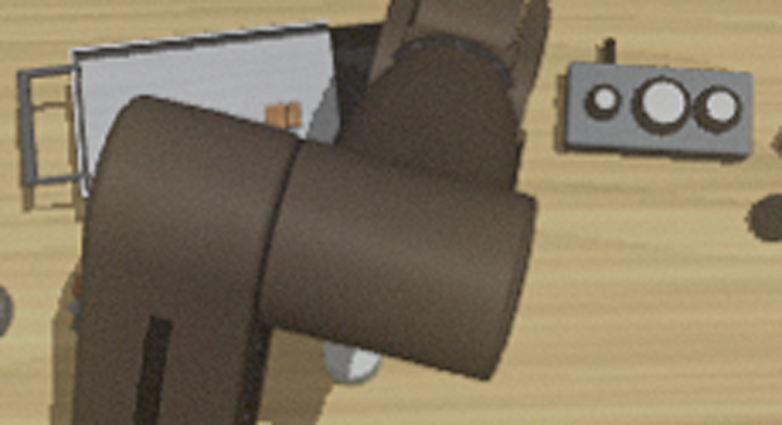

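Call:
apply_moves([
  [0, [-0.1, 0, 0], 0],
  [-0.2, [-0.1, 0, 0], 0],
  [-0.2, [-0.1, 0, 0], 0],
  [-0.2, [-0.1, 0, 0], 0],
  [-0.2, [-6, 0, 0], 0],
  [-0.2, [-12, 0, 0], 0],
  [-0.2, [-15, 0, 0], 0],
  [-0.2, [-15, 0, 0], 0],
])

```text
t: 10.98
eef_pos: [615.3, -100.8, 383.1]
tcp_rot: [1.239, 1.566, -0.249]
ft_force: [1.0, -0.7, -0.5]
opening: 0.6
```

Run:
```python
from h import *
from go import *
stat(); plan(581.5,296.5,240,94.8); plan(581.5,296.5,240,-85.2)
```

```text
t 10.97 tcp [ 615.3 -100.8  383.1] F [ 1.  -0.7 -0.5] open 0.6
shift cm [ -2.85  -0.06 -39.87] turn 1.57 rows 9 | jaw now 4.8 j [-0.27  0.51  1.59  0.    1.04 -0.35] toolx [ 0.004 -0.001 -1.   ]
shift cm [ -2.85  -0.06 -39.87] turn 1.57 rows 9 | jaw now 4.8 j [-0.27  0.51  1.59  0.    1.04 -0.35] toolx [ 0.004 -0.001 -1.   ]
```

Call:
apply_moves([
  [-0.2, [-2.8, 0, -20], -0.8],
  [-0.2, [-2.8, 0, -20], -0.8],
  [-0.2, [-2.8, 0, -20], -0.8],
  [-0.2, [-2.8, 0, -20], -0.8],
  [-0.2, [-2.8, 0, -39.8], -1.57],
  [-0.2, [-2.8, 0, -39.8], -1.57],
  [-0.2, [-2.8, 0, -39.8], -1.57],
  [-0.2, [-2.8, 0, -39.8], -1.57],
  [-0.2, [-2.8, 0, -39.8], -1.57],
  [-0.2, [-2.8, 0, -39.8], -1.57],
  [-0.2, [-2.8, 0, -39.8], -1.57],
  [-0.2, [-2.8, 0, -39.8], -1.57],
])

```text
t: 12.48
eef_pos: [582.4, 295.4, 408.5]
tcp_rot: [-3.007, 1.57, -2.927]
ft_force: [-0.1, 0.2, 1.2]
opening: 0.602
```

Run:
```python
from h import *
from go import *
stat(); plan(581.5,296.5,140,94.8)
snap("top","top2"); im,c=snap("wrist","w4"); snap("scene","scene2")
a=cv2.resize(cv2.imread("pics/top2.png")[145:265,170:360],None,fx=3,fy=3,interpolation=cv2.INTER_CUBIC)  #570x360
b=cv2.resize(cv2.imread("pics/w4.png")[0:300,100:460],None,fx=.66,fy=.66) 
m=np.zeros((600,800,3),np.uint8); m[:360,:570]=a; b=cv2.resize(cv2.imread("pics/w4.png"),(320,240)); m[360:600,:320]=b
m[360:600,330:650]=cv2.resize(cv2.imread("pics/scene2.png")[140:320,180:420],(320,240)); cv2.imwrite("pics/mosA.png",m)
y=np.array([-.083,.9965]);x=np.array([.9965,.083]);b=np.array([581.5,296.5])
print([proj(c,[*(b+k*x),140]).round(0) for k in(-55,0,55)])
```

```text
t 12.47 tcp [582.4 295.4 408.5] F [-0.1  0.2  1.2] open 0.602
shift cm [ 9.75  0.11 -0.08] turn -0.003 rows 2 | jaw now 94.6 j [ 0.37  0.53  1.48  0.    1.13 -1.28] toolx [-0. -0. -1.]
[array([279., 149.]), array([279., 212.]), array([279., 268.])]
```

View pics/mosA.png

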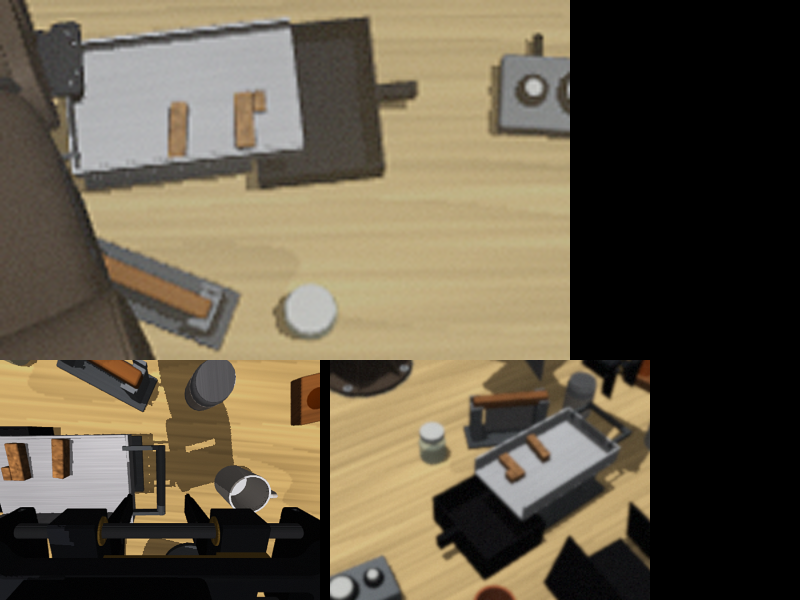

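Run:
```python
from h import *
from go import *
t=load("top2"); w=load("w4"); s=load("scene2")
T=lambda u,v,z:onz(t,170+u/3,145+v/3,z)[:2].round(1)
print("lug end",T(417,90,75),"rim -y corners",T(369,18,75),T(384,176,75)); print("lip wall tops",T(291,22,145),T(304,150,145))
print("bar wrist",[onz(w,u,v,140).round(1) for u,v in((283.5,154),(283.5,266))])
print("bar tri",tri((w,(163)*1.75,152),(load('top0'),170+22/3.4,145+72/3.4)) )
plan(581.3,299,140,94.8)
```

```text
lug end [ 614.  -121.8] rim -y corners [696.5 -71. ] [518.9 -83.5]
lip wall tops [673.7  13.8] [535.5   1.9]
bar wrist [array([530.2, 295.9, 140. ]), array([633.8, 304.8, 140. ])]
bar tri (array([524.02173791, 260.72728483, 470.59705325]), [36.4847958406048, 36.48479584060482])
shift cm [ 9.77  0.35 -0.08] turn -0.002 rows 2 | jaw now 94.7 j [ 0.37  0.53  1.48  0.    1.13 -1.28] toolx [ 0.  0. -1.]
```

The cup is placed centred on the lip, with about 1 mm lateral error and its centre 16 mm in front of the lip. Offcuts are undisturbed. Now I'll grip the bar, which the wrist view puts at (582,300).

Call:
apply_moves([
  [-0.2, [5, 0.45, 0], 0],
  [-0.2, [9.7, 0.45, 0], 0],
  [-0.2, [9.7, 0.45, 0], 0],
  [1, [9.7, 0.45, 0], 0],
  [1, [9.7, 0.45, 0], 0],
  [1, [9.7, 0.45, 0], 0],
  [1, [9.7, 0.45, 0], 0],
  [1, [9.7, 0.45, 0], 0],
  [1, [9.7, 0.45, 0], 0],
])

```text
t: 13.75
eef_pos: [582.1, 299.3, 312.1]
tcp_rot: [-1.635, 1.569, -1.552]
ft_force: [0.4, -8.9, 3.0]
opening: 0.137
```

Call:
apply_moves([
  [1, [-0.8, -0.1, 0], 0],
  [1, [-1.5, -0.25, 0], 0],
  [1, [-2.3, -0.4, 0], 0],
  [1, [-3.1, -0.6, 0], 0],
  [1, [-3.85, -0.8, 0], 0],
  [1, [-4.6, -1.05, 0], 0],
  [1, [-5.3, -1.3, 0], 0],
  [1, [-6.1, -1.6, 0], 0],
  [1, [-6.8, -1.9, 0], 0],
  [1, [-7.5, -2.2, 0], 0],
  [1, [-8.2, -2.5, 0], 0],
  [1, [-8.9, -2.9, 0], 0],
  [1, [-8.9, -2.9, 0], 0],
])

```text
t: 15.38
eef_pos: [584.4, 271.2, 401.5]
tcp_rot: [0.203, 1.569, 0.285]
ft_force: [2.5, -1.5, -1.1]
opening: 0.139
```

Call:
apply_moves([
  [1, [-0.2, -0.1, 0], 0],
  [1, [-0.4, -0.2, 0], 0],
  [1, [-0.5, -0.25, 0], 0],
  [1, [-0.5, -0.25, 0], 0],
])

```text
t: 15.88
eef_pos: [584.7, 269.7, 404.1]
tcp_rot: [1.814, 1.569, 1.896]
ft_force: [9.3, 7.5, -18.9]
opening: 0.142
```

Call:
apply_moves([
  [1, [-0.2, -0.1, 0], 0],
  [1, [-0.35, -0.15, 0], 0],
  [1, [-0.35, -0.15, 0], 0],
])

```text
t: 16.25
eef_pos: [584.4, 269.2, 405.1]
tcp_rot: [2.618, 1.565, 2.7]
ft_force: [9.3, 16.6, -34.6]
opening: 0.14
```

Force rises sharply with no further travel, so the tray is at its end stop. Releasing and going to the rack.

Call:
apply_moves([
  [1, [0.3, 0.1, 0], 0],
  [0, [0.3, 0.1, 0], 0],
  [-0.3, [0.3, 0.1, 0], 0],
  [-0.3, [0.3, 0.1, 0], 0],
  [-0.3, [0.3, 0.1, 0], 0],
  [-0.3, [-5, 0.1, 0], 0],
  [-0.3, [-10, 0.1, 0], 0],
  [-0.3, [-10, 0.1, 0], 0],
])

```text
t: 17.25
eef_pos: [584.2, 268.2, 513.5]
tcp_rot: [0.249, 1.564, 0.331]
ft_force: [-0.5, 0.0, -0.1]
opening: 0.649
```

Run:
```python
from go import *
stat(); plan(407,178,230,-23)
```

```text
t 17.25 tcp [584.2 268.2 513.5] F [-0.5  0.  -0.1] open 0.649
shift cm [ 11.11  -7.55 -18.48] turn -1.087 rows 6 | jaw now 94.7 j [ 0.33  0.44  1.36  0.    1.34 -1.33] toolx [ 0.007  0.002 -1.   ]
```

Call:
apply_moves([
  [-0.3, [0, -7.5, -18.5], 1.0],
  [-0.3, [0, -7.5, -18.5], 1.0],
  [-0.3, [0, -7.5, -18.5], 1.0],
  [-0.3, [0, -7.5, -18.5], 1.0],
  [-0.3, [0, -7.5, -18.5], 1.0],
  [-0.3, [6, -7.5, -18.5], 2.055],
  [-0.3, [11, -7.5, -18.5], 2.055],
  [-0.3, [11, -7.5, -18.5], 2.055],
  [-0.3, [11, -7.5, -18.5], 2.055],
  [-0.3, [11, -7.5, -18.5], 2.055],
  [-0.3, [11, -7.5, -18.5], 2.055],
  [-0.3, [11, -7.5, -18.5], 2.055],
  [-0.3, [11, -7.5, -18.5], 2.055],
])

```text
t: 18.88
eef_pos: [406.2, 178.3, 399.0]
tcp_rot: [-1.026, 1.57, -2.995]
ft_force: [0.4, -1.0, 0.4]
opening: 0.65
```

Run:
```python
from h import *
from go import *
stat(); plan(407,178,108,-23)
im,c=snap("wrist","w5"); cv2.imwrite("pics/w5b.png",cv2.resize(im[:,:,::-1],(800,600)))
h=np.array([.393,.92])
print([(proj(c,[*(np.array([407,178])+k*h),121])/.7).round(0) for k in(-82,0,82)])
```

```text
t 18.88 tcp [406.2 178.3 399. ] F [ 0.4 -1.   0.4] open 0.65
shift cm [12.    0.09 -0.  ] turn 0.003 rows 2 | jaw now -22.8 j [0.26 0.24 1.99 0.   0.91 0.66] toolx [-0. -0. -1.]
[array([396., 412.]), array([397., 300.]), array([398., 167.])]
```

View pics/w5b.png

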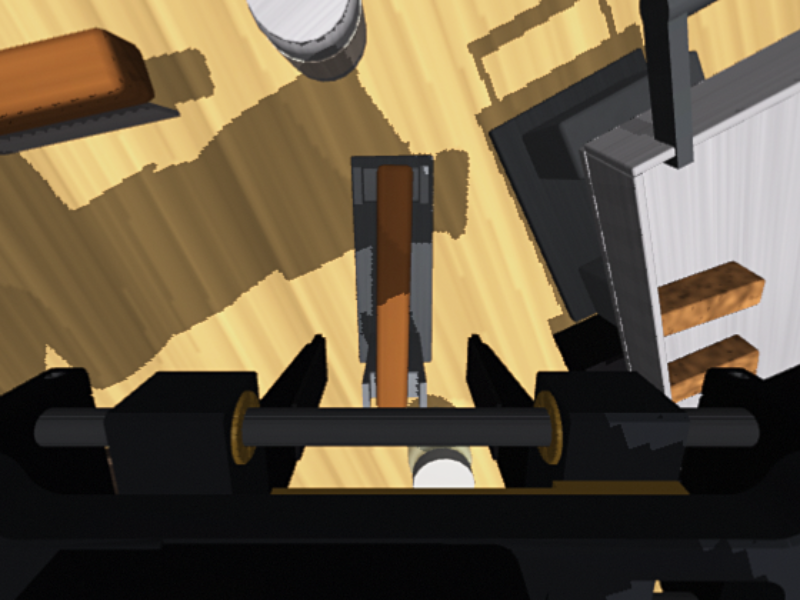

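The wrist view shows the handle centre column at about 394 (predicted 397), with the far end at row 166 (predicted 167). So the home is about (404.7,179). Grasping.

Call:
apply_moves([
  [-0.3, [6, -0.15, 0], 0],
  [-0.3, [11, -0.15, 0], 0],
  [-0.3, [12, -0.15, 0], 0],
  [-0.3, [12, -0.15, 0], 0],
  [1, [12, -0.15, 0], 0],
  [1, [12, -0.15, 0], 0],
  [1, [12, -0.15, 0], 0],
  [1, [12, -0.15, 0], 0],
  [1, [12, -0.15, 0], 0],
  [1, [12, -0.15, 0], 0],
])

```text
t: 20.18
eef_pos: [404.9, 179.0, 279.4]
tcp_rot: [-2.909, 1.571, 1.401]
ft_force: [-1.0, -0.7, 5.9]
opening: 0.232
```

Run:
```python
from go import *
stat(); plan(405,179,108,-23)
```

```text
t 20.18 tcp [404.9 179.  279.4] F [-1.  -0.7  5.9] open 0.232
shift cm [ 0.04  0.01 -0.  ] turn -0.001 rows 1 | jaw now -23.0 j [0.27 0.44 2.12 0.   0.58 0.67] toolx [ 0.  0. -1.]
```

Call:
apply_moves([
  [1, [-2, 0, 0], 0],
  [1, [-5, 0, 0], 0],
  [1, [-9, 0, 0], 0],
  [1, [-14, 0, 0], 0],
  [1, [-20, 0, 0], 0],
  [1, [-24, 0, 0], 0],
  [1, [-24, 0, 0], 0],
])

```text
t: 21.05
eef_pos: [404.7, 179.0, 521.4]
tcp_rot: [2.24, 1.566, 0.267]
ft_force: [-0.4, 0.2, -2.8]
opening: 0.23
```

Run:
```python
from h import *
from go import *
stat(); plan(587,162.2,340,-85.24)
snap("scene","scene3"); snap("top","top3")
a=cv2.resize(cv2.imread("pics/scene3.png")[150:320,220:420],None,fx=3,fy=3,interpolation=cv2.INTER_CUBIC)
b=cv2.resize(cv2.imread("pics/top3.png")[130:290,150:320],None,fx=1.2,fy=1.2)
m=np.zeros((600,800,3),np.uint8); m[:510,:600]=a; m[:192,596:800]=b; cv2.imwrite("pics/mosB.png",m)
```

```text
t 21.05 tcp [404.7 179.  521.4] F [-0.4  0.2 -2.8] open 0.23
shift cm [ 1.12 17.43 -5.58] turn 1.086 rows 6 | jaw now -23.0 j [0.27 0.11 1.8  0.   1.23 0.67] toolx [ 0.005  0.001 -1.   ]
```

View pics/mosB.png

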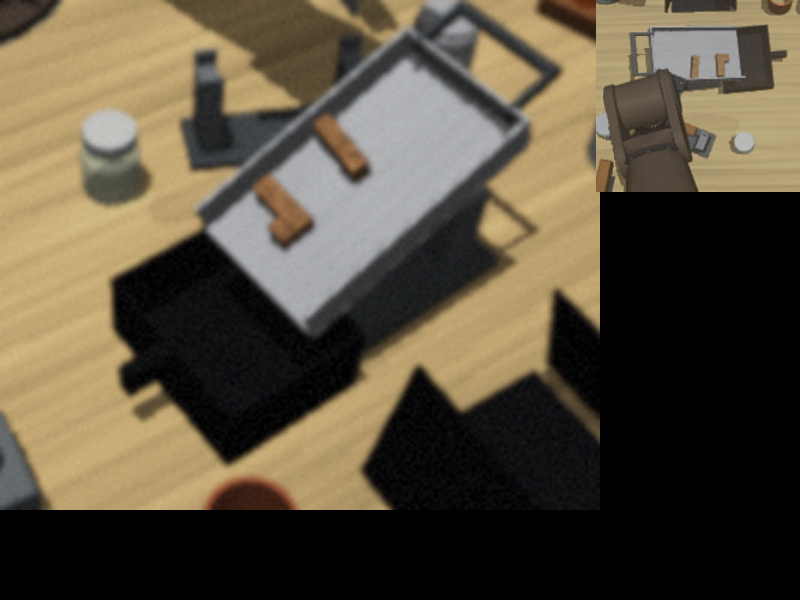

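```bash
cat > tray.py <<'E'
from h import *
lip=np.array([604.8,8.5]);yaw=.083
X=np.array([np.cos(yaw),np.sin(yaw),0]);Y=np.array([-np.sin(yaw),np.cos(yaw),0]);Z=np.array([0,0,1.])
def tw(x,s,h,th=.36):   # tray coords -> world
    a,b=s-30,h+5; return np.array([*lip,0])+x*X+(30+a*np.cos(th)-b*np.sin(th))*Y+(105+a*np.sin(th)+b*np.cos(th))*Z
def onfloor(c,u,v,h,th=.36):
    o,d=ray(c,u,v); n=-np.sin(th)*Y+np.cos(th)*Z; P=o+d*((tw(0,0,h,th)-o)@n)/(d@n); q=P-tw(0,0,0,th)
    return np.round([q@X,q@(np.cos(th)*Y+np.sin(th)*Z)],1)
E
python3 - <<'E'
from tray import *
c=load("scene3"); S=lambda u,v:(c,220+u/3,150+v/3)
for th in(.33,.36): print(th,[((proj(c,tw(x,244,35,th))-[220,150])*3).round(0) for x in(-71,71)],"vs (410,30),(528,122)")
print("a ends top",onfloor(*S(325,118),16),onfloor(*S(358,170),16)); print("b",onfloor(*S(265,185),18),onfloor(*S(305,215),18),onfloor(*S(280,243),18))
print("start",tw(-5,165,0),"lip-20",tw(-5,-20,0),tw(-5,0,0))
E
```

```text
0.33 [array([408.,  27.]), array([530., 121.])] vs (410,30),(528,122)
0.36 [array([406.,  24.]), array([529., 118.])] vs (410,30),(528,122)
a ends top [-62.6 138.4] [ -3.5 123.5]
b [-49.1  59.3] [-2.7 64.5] [ 1.9 33.2]
start [587.00140903 162.13801497 157.23650561] lip-20 [601.35561048 -10.40685584  92.06577245] [599.80380492   8.24664371  99.11125712]
```

Call:
apply_moves([
  [1, [0, 6, -2], 0.2],
  [1, [0, 12, -4], 0.4],
  [1, [0, 17, -6], 0.6],
  [1, [0, 17, -6], 0.8],
  [1, [0, 17, -6.1], 1.0],
  [1, [0, 17, -6.1], 1.086],
  [1, [0, 17, -6.1], 1.086],
  [1, [0, 17, -6.1], 1.086],
  [1, [0, 17, -6.1], 1.086],
])

```text
t: 22.28
eef_pos: [585.3, 168.6, 518.8]
tcp_rot: [-0.045, 1.57, -3.102]
ft_force: [0.3, 0.3, -1.8]
opening: 0.233
```

Run:
```python
from go import *
from tray import *
p=tw(-7,172,0); print(p); stat(); plan(p[0],p[1],p[2]+88.4+8,-85.24)
```

```text
[584.46516213 168.50093034 159.70242524]
t 22.27 tcp [585.3 168.6 518.8] F [ 0.3  0.3 -1.8] open 0.233
shift cm [9.17 0.01 0.08] turn 0.002 rows 2 | jaw now -85.1 j [0.17 0.38 1.44 0.   1.33 1.66] toolx [-0.001 -0.    -1.   ]
```

Call:
apply_moves([
  [1, [5, 0, 0.1], 0],
  [1, [9, 0, 0.1], 0],
  [1, [9.2, 0, 0.1], 0],
  [1, [9.2, 0, 0.1], 0],
  [1, [9.4, 0, 0.1], 0],
  [1, [9.6, 0, 0.1], 0],
  [1, [9.75, 0, 0.1], 0],
  [1, [9.75, 0, 0.1], 0],
])

```text
t: 23.28
eef_pos: [584.3, 168.5, 421.8]
tcp_rot: [-2.37, 1.571, 0.854]
ft_force: [-0.3, 0.4, -1.9]
opening: 0.232
```

Call:
apply_moves([
  [1, [0.1, 0, 0], 0],
  [1, [0.2, 0, 0], 0],
  [1, [0.2, 0, 0], 0],
])

```text
t: 23.65
eef_pos: [584.3, 168.6, 419.7]
tcp_rot: [-0.562, 1.571, 2.662]
ft_force: [0.1, -0.5, -1.7]
opening: 0.229
```

Call:
apply_moves([
  [1, [0.35, 0.94, 0], 0],
  [1, [0.7, 1.87, 0], 0],
  [1, [1.05, 2.8, 0], 0],
  [1, [1.4, 3.74, 0], 0],
  [1, [1.75, 4.68, 0], 0],
  [1, [2.1, 5.6, 0], 0],
  [1, [2.46, 6.55, 0], 0],
  [1, [2.81, 7.49, 0], 0],
  [1, [3.16, 8.42, 0], 0],
  [1, [3.51, 9.36, 0], 0],
  [1, [3.86, 10.3, 0], 0],
  [1, [4.2, 11.2, 0], 0],
  [1, [4.2, 11.2, 0], 0],
])

```text
t: 25.28
eef_pos: [593.6, 56.3, 377.5]
tcp_rot: [-0.21, 1.57, 3.014]
ft_force: [-0.6, -0.7, -2.2]
opening: 0.23
```

Run:
```python
from go import *
from tray import *
stat(); p=tw(-7,52,0); print(p); plan(p[0],p[1],p[2]+89,-85.24)
snap("scene","scene4"); snap("top","top4")
a=cv2.resize(cv2.imread("pics/scene4.png")[150:320,220:420],None,fx=3,fy=3,interpolation=cv2.INTER_CUBIC); cv2.imwrite("pics/scene4c.png",a)
```

```text
t 25.27 tcp [593.6  56.3 377.5] F [-0.6 -0.7 -2.2] open 0.23
[593.7759955   56.57993306 117.42951725]
shift cm [ 0.   -0.03 -0.02] turn -0.001 rows 1 | jaw now -85.3 j [-0.02  0.48  1.66  0.    1.    1.47] toolx [-0.  0. -1.]
```

View pics/scene4c.png

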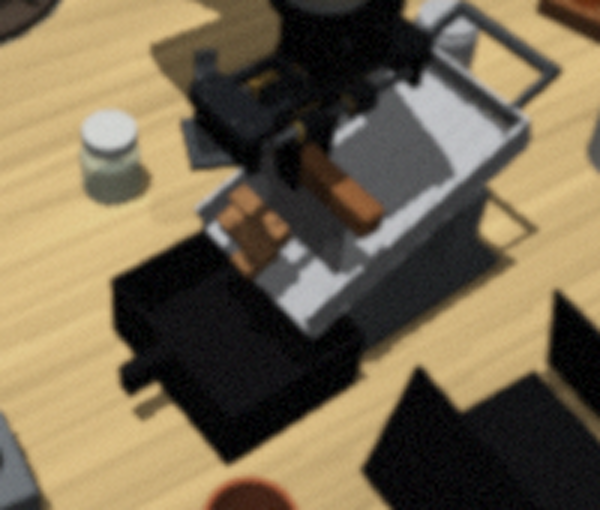

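Both offcuts are together at the lip in front of the blade, at about (255,230). I'll finish the sweep.

Call:
apply_moves([
  [1, [0.35, 0.94, 0], 0],
  [1, [0.7, 1.87, 0], 0],
  [1, [1.05, 2.8, 0], 0],
  [1, [1.4, 3.74, 0], 0],
  [1, [1.8, 4.7, 0], 0],
  [1, [1.8, 5.6, 0], 0],
  [1, [1.8, 6.5, 0], 0],
  [1, [1.8, 7.4, 0], 0],
  [1, [1.8, 7.4, 0], 0],
  [1, [1.8, 7.4, 0], 0],
  [1, [-5, 7.4, 0], 0],
  [1, [-11, 7.4, 0], 0],
  [1, [-16, 7.4, 0], 0],
  [1, [-16, 7.4, 0], 0],
])

```text
t: 27.12
eef_pos: [599.1, -16.3, 542.0]
tcp_rot: [2.941, 1.563, -0.117]
ft_force: [-0.4, 1.0, -2.7]
opening: 0.23
```

Run:
```python
from go import *
from tray import *
stat(); plan(404.9,179,340,-23)
snap("scene","scene5"); snap("top","top5")
a=cv2.resize(cv2.imread("pics/scene5.png")[150:320,220:420],None,fx=3,fy=3,interpolation=cv2.INTER_CUBIC)
a=cv2.convertScaleAbs(a,alpha=1.5,beta=20)
b=cv2.resize(cv2.imread("pics/top5.png")[130:290,150:320],None,fx=1.2,fy=1.2)
m=np.zeros((600,800,3),np.uint8); m[:510,:600]=a; m[408:600,596:800]=b; cv2.imwrite("pics/mosC.png",m)
```

```text
t 27.12 tcp [599.1 -16.3 542. ] F [-0.4  1.  -2.7] open 0.23
shift cm [  2.94 -21.09  17.75] turn -1.086 rows 6 | jaw now -85.2 j [-0.14  0.35  1.42  0.    1.36  1.35] toolx [ 0.008 -0.001 -1.   ]
```

View pics/mosC.png

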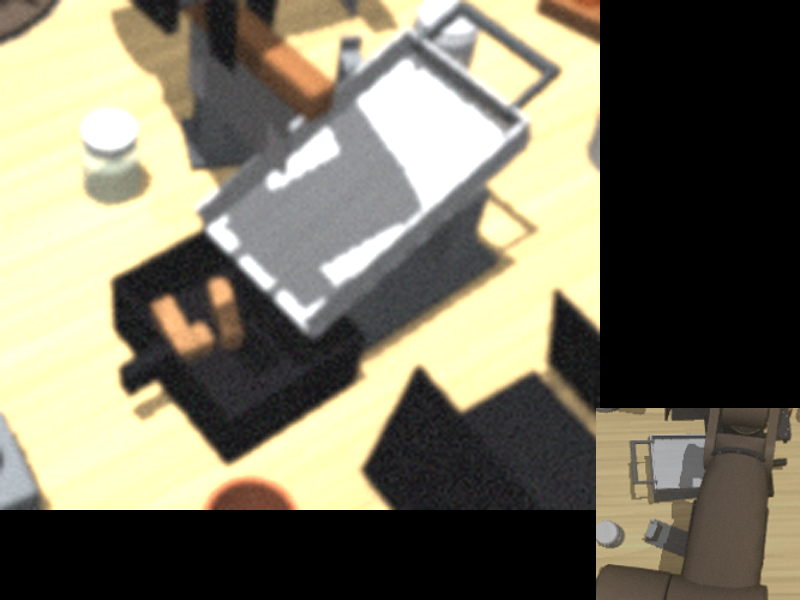

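Call:
apply_moves([
  [1, [0, -6, 5], -0.2],
  [1, [0, -12, 10], -0.4],
  [1, [0, -17, 14.3], -0.6],
  [1, [0, -21.1, 17.7], -0.8],
  [1, [0, -21.1, 17.7], -1.0],
  [1, [0, -21.1, 17.7], -1.086],
  [1, [0, -21.1, 17.7], -1.086],
  [1, [2.9, -21.1, 17.7], -1.086],
  [1, [2.9, -21.1, 17.7], -1.086],
  [1, [2.9, -21.1, 17.7], -1.086],
])

```text
t: 28.48
eef_pos: [406.2, 178.7, 509.1]
tcp_rot: [-1.235, 1.571, 3.073]
ft_force: [-0.3, -0.8, -1.4]
opening: 0.229
```

```bash
python3 go.py 404.9 179 108.4 -23
```

```text
t 28.48 tcp [406.2 178.7 509.1] F [-0.3 -0.8 -1.4] open 0.229
shift cm [ 2.297e+01 -1.300e-01  2.000e-02] turn -0.003 rows 4 | jaw now -23.1 j [0.27 0.12 1.82 0.   1.2  0.67] toolx [-0.  0. -1.]
```

Call:
apply_moves([
  [1, [5, -0.1, 0], 0],
  [1, [10, -0.1, 0], 0],
  [1, [13, -0.1, 0], 0],
  [1, [15, -0.1, 0], 0],
  [1, [17, -0.1, 0], 0],
  [1, [19, -0.1, 0], 0],
  [1, [20.5, -0.1, 0], 0],
  [1, [21.5, -0.1, 0], 0],
  [1, [22.3, -0.1, 0], 0],
  [1, [22.7, -0.1, 0], 0],
  [1, [22.7, -0.1, 0], 0],
])

```text
t: 29.85
eef_pos: [405.0, 179.2, 281.8]
tcp_rot: [3.126, 1.571, 1.153]
ft_force: [0.3, 0.1, -2.6]
opening: 0.234
```

```bash
python3 go.py 404.9 179 108.4 -23
```

```text
t 29.85 tcp [405.  179.2 281.8] F [ 0.3  0.1 -2.6] open 0.234
shift cm [ 0.24 -0.    0.02] turn -0.001 rows 1 | jaw now -23.0 j [0.27 0.43 2.12 0.   0.59 0.67] toolx [ 0.  0. -1.]
```

Call:
apply_moves([
  [1, [0.15, 0, 0], 0],
  [1, [0.3, 0, 0], 0],
  [1, [0.3, 0, 0], 0],
  [0.2, [0.25, 0, 0], 0],
  [0, [0.25, 0, 0], 0],
  [-0.3, [0.25, 0, 0], 0],
  [-0.3, [0.25, 0, 0], 0],
  [-0.3, [0.25, 0, 0], 0],
  [-0.3, [-3, 0, 0], 0],
  [-0.3, [-9, 0, 0], 0],
  [-0.3, [-15, 0, 0], 0],
  [-0.3, [-21, 0, 0], 0],
  [-0.3, [-23, 0, 0], 0],
  [-0.3, [-23, 0, 0], 0],
])

```text
t: 31.6
eef_pos: [404.6, 179.1, 512.7]
tcp_rot: [2.261, 1.568, 0.288]
ft_force: [-0.2, 0.5, 0.1]
opening: 0.652
```

Run:
```python
from go import *
stat(); plan(584.4,269.2,330,94.7)
im,c=snap("wrist","w6"); cv2.imwrite("pics/w6b.png",cv2.resize(im[:,:,::-1],(800,600)))
```

```text
t 31.6 tcp [404.6 179.1 512.7] F [-0.2  0.5  0.1] open 0.652
shift cm [  1.23  13.02 -15.32] turn 1.087 rows 6 | jaw now -23.0 j [0.27 0.12 1.81 0.   1.21 0.67] toolx [ 0.003  0.001 -1.   ]
```

View pics/w6b.png

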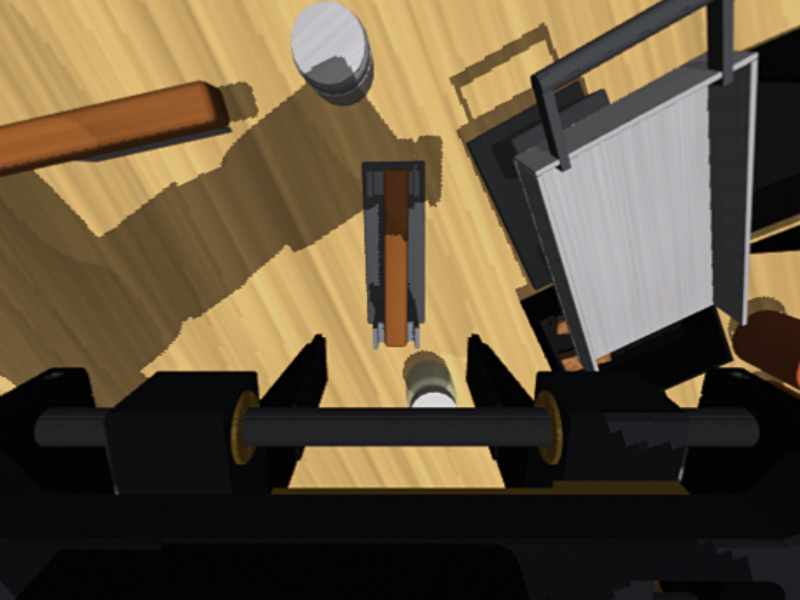

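Scraper hangs in the rack at (395,255), the tray floor is empty, and the offcuts are in the cup. Now back to the bar.

Call:
apply_moves([
  [-0.2, [-3, 6, -7], 0.2],
  [-0.2, [-3, 12.9, -15.3], 0.4],
  [-0.2, [-3, 12.9, -15.3], 0.6],
  [-0.2, [-3, 12.9, -15.3], 0.8],
  [-0.2, [-3, 12.9, -15.3], 1.0],
  [-0.2, [-3, 12.9, -15.3], 1.087],
  [-0.2, [1, 12.9, -15.3], 1.087],
  [-0.2, [1, 12.9, -15.3], 1.087],
  [-0.2, [1, 12.9, -15.3], 1.087],
])

```text
t: 32.78
eef_pos: [583.8, 269.6, 501.9]
tcp_rot: [0.145, 1.57, -2.915]
ft_force: [-0.4, 0.4, 1.0]
opening: 0.598
```

Run:
```python
from go import *
from tray import *
stat(); b=tw(0,290,30); print(b); plan(583.4,268.8,230,-85.3)
im,c=snap("wrist","w7"); cv2.imwrite("pics/w7b.png",cv2.resize(im[:,:,::-1],(800,600)))
print([(proj(c,tw(k,290,30))/.7).round(0) for k in(-55,0,55)])
```

```text
t 32.77 tcp [583.8 269.6 501.9] F [-0.4  0.4  1. ] open 0.598
[583.1615677  268.60506517 229.34768948]
shift cm [10.09  0.08  0.04] turn -0.0 rows 2 | jaw now -85.3 j [0.33 0.44 1.38 0.   1.32 1.82] toolx [-0. -0. -1.]
[array([397., 383.]), array([397., 304.]), array([397., 216.])]
```

Call:
apply_moves([
  [-0.2, [5, 0.1, 0], 0],
  [-0.2, [10.1, 0.1, 0], 0],
  [-0.2, [10.1, 0.1, 0], 0],
  [1, [10.1, 0.1, 0], 0],
  [1, [10.1, 0.1, 0], 0],
  [1, [10.1, 0.1, 0], 0],
  [1, [10.1, 0.1, 0], 0],
  [1, [10.1, 0.1, 0], 0],
  [1, [10.1, 0.1, 0], 0],
])

```text
t: 33.95
eef_pos: [583.4, 269.4, 401.1]
tcp_rot: [-1.941, 1.568, 1.283]
ft_force: [-1.2, 7.7, 0.5]
opening: 0.138
```

Call:
apply_moves([
  [1, [0.7, -0.36, 0], 0],
  [1, [1.4, -0.7, 0], 0],
  [1, [2.1, -1.02, 0], 0],
  [1, [2.85, -1.32, 0], 0],
  [1, [3.6, -1.6, 0], 0],
  [1, [4.33, -1.85, 0], 0],
  [1, [5.1, -2.08, 0], 0],
  [1, [5.84, -2.29, 0], 0],
  [1, [6.6, -2.47, 0], 0],
  [1, [7.38, -2.64, 0], 0],
  [1, [8.15, -2.78, 0], 0],
  [1, [8.9, -2.9, 0], 0],
  [1, [8.9, -2.9, 0], 0],
])

```text
t: 35.58
eef_pos: [580.9, 298.2, 311.6]
tcp_rot: [-1.466, 1.57, 1.758]
ft_force: [-1.1, 6.4, -1.9]
opening: 0.138
```

Call:
apply_moves([
  [1, [0.2, 0, 0], 0],
  [1, [0.4, 0, 0], 0],
  [1, [0.4, 0, 0], 0],
])

```text
t: 35.95
eef_pos: [580.8, 298.4, 309.3]
tcp_rot: [-2.08, 1.569, 1.144]
ft_force: [-6.9, 6.0, 11.9]
opening: 0.14
```

Call:
apply_moves([
  [1, [0.2, 0, 0], 0],
  [1, [0.4, 0, 0], 0],
  [1, [0.4, 0, 0], 0],
])

```text
t: 36.33
eef_pos: [581.1, 298.3, 308.1]
tcp_rot: [-2.659, 1.565, 0.565]
ft_force: [-9.8, 2.9, 32.3]
opening: 0.142
```

The tray is at its lower stop (32 N, no further travel). Release and go to the small key.

Call:
apply_moves([
  [1, [-0.35, 0, 0], 0],
  [0.2, [-0.35, 0, 0], 0],
  [-0.2, [-0.35, 0, 0], 0],
  [-0.2, [-0.35, 0, 0], 0],
  [-0.2, [-0.35, 0, 0], 0],
  [-0.2, [-5, 0, 0], 0],
  [-0.2, [-10, 0, 0], 0],
  [0.5, [-14, 0, 0], 0],
  [1, [-14, 0, 0], 0],
  [1, [-14, 0, 0], 0],
])

```text
t: 37.58
eef_pos: [581.0, 297.3, 443.0]
tcp_rot: [0.273, 1.57, -2.787]
ft_force: [-0.1, -0.3, -0.3]
opening: 0.344
```

```bash
python3 go.py 618 -252 160 -5 tip
```

```text
t 37.58 tcp [581.  297.3 443. ] F [-0.1 -0.3 -0.3] open 0.344
shift cm [ 9.31 55.05  0.79] turn -1.402 rows 9 | jaw now -85.3 j [0.37 0.5  1.44 0.   1.21 1.86] toolx [-0.001 -0.    -1.   ]
```

Call:
apply_moves([
  [1, [0, 27, 0.4], -0.7],
  [1, [0, 27, 0.4], -0.7],
  [1, [0, 27, 0.4], -0.7],
  [1, [0, 27, 0.4], -0.7],
  [1, [0, 27, 0.4], -0.7],
  [1, [0, 55, 0.8], -1.4],
  [1, [0, 55, 0.8], -1.4],
  [1, [0, 55, 0.8], -1.4],
  [1, [0, 55, 0.8], -1.4],
  [1, [0, 55, 0.8], -1.4],
  [1, [9, 55, 0.8], -1.4],
  [1, [9, 55, 0.8], -1.4],
  [1, [9, 55, 0.8], -1.4],
])

```text
t: 39.2
eef_pos: [617.9, -251.5, 350.3]
tcp_rot: [-1.984, 1.565, 2.639]
ft_force: [-0.2, 0.6, 0.5]
opening: 0.002
```

```bash
python3 go.py 618 -252 66 -5 tip
```

```text
t 39.2 tcp [ 617.9 -251.5  350.3] F [-0.2  0.6  0.5] open 0.002
shift cm [9.43 0.06 0.08] turn -0.002 rows 2 | jaw now -5.1 j [-0.49  0.6   1.5   0.    1.04 -0.4 ] toolx [-0.005  0.003 -1.   ]
```

Call:
apply_moves([
  [1, [5, 0, 0], 0],
  [1, [8.4, 0, 0], 0],
  [1, [9, 0, 0], 0],
  [1, [9.4, 0, 0], 0],
  [1, [9.7, 0, 0], 0],
  [1, [9.9, 0, 0], 0],
  [1, [10.1, 0, 0], 0],
  [1, [10.2, 0, 0], 0],
  [1, [10.2, 0, 0], 0],
])

```text
t: 40.33
eef_pos: [618.4, -251.5, 252.2]
tcp_rot: [1.271, 1.569, -0.389]
ft_force: [3.2, -0.3, 3.6]
opening: 0.001
```

Call:
apply_moves([
  [1, [0.2, 0, 0], 0],
  [1, [0.3, 0, 0], 0],
  [1, [0.4, 0, 0], 0],
  [1, [0.4, 0, 0], 0],
])

```text
t: 40.83
eef_pos: [618.3, -251.4, 251.0]
tcp_rot: [1.188, 1.568, -0.472]
ft_force: [-5.1, 2.6, 29.0]
opening: 0.006
```

Call:
apply_moves([
  [1, [-1.5, 0, 0], 0],
  [1, [-3.5, 0, 0], 0],
  [1, [-3.5, 0.1, 5.7], 0],
  [1, [-3.5, 0.1, 11.4], 0],
  [1, [-3.5, 0.1, 11.4], 0],
  [1, [-3.5, 0.1, 11.4], 0],
  [1, [-1.5, 0.1, 11.4], 0],
  [1, [-1.1, 0.1, 11.4], 0],
  [1, [-0.8, 0.1, 11.4], 0],
  [1, [-0.5, 0.1, 11.4], 0],
  [1, [-0.2, 0.1, 11.4], 0],
  [1, [0, 0.1, 11.4], 0],
  [1, [0, 0.1, 11.4], 0],
])

```text
t: 42.45
eef_pos: [609.1, -364.6, 251.0]
tcp_rot: [1.272, 1.569, -0.387]
ft_force: [-6.4, 9.1, 26.1]
opening: 0.001
```

Middle-sized key fully pressed at the right spot. Retract and take a final look.

Call:
apply_moves([
  [1, [-1.5, 0, 0], 0],
  [1, [-6, 0, 0], 0],
  [1, [-12, 0, 0], 0],
  [1, [-16, 0, 0], 0],
  [1, [-16, 0, 8], 0],
  [1, [-16, 0, 8], 0],
  [1, [-16, 0, 8], 0],
])

```text
t: 43.32
eef_pos: [601.4, -445.7, 406.8]
tcp_rot: [-2.301, 1.57, 2.32]
ft_force: [0.2, 0.0, -0.4]
opening: 0.005
```

Run:
```python
from go import *
stat()
snap("scene","scene9"); snap("top","top9")
a=cv2.convertScaleAbs(cv2.resize(cv2.imread("pics/scene9.png")[140:340,140:420],(800,571),interpolation=cv2.INTER_CUBIC)[:,:],alpha=1.3,beta=15)
m=np.zeros((600,800,3),np.uint8); m[:329,:460]=cv2.resize(a,(460,329)); m[330:600,:540]=cv2.resize(cv2.imread("pics/top9.png")[145:265,160:400],(540,270),interpolation=cv2.INTER_CUBIC)
cv2.imwrite("pics/mosE.png",m)
```

```text
t 43.33 tcp [ 601.4 -445.7  406.8] F [ 0.2  0.  -0.4] open 0.005
```

View pics/mosE.png

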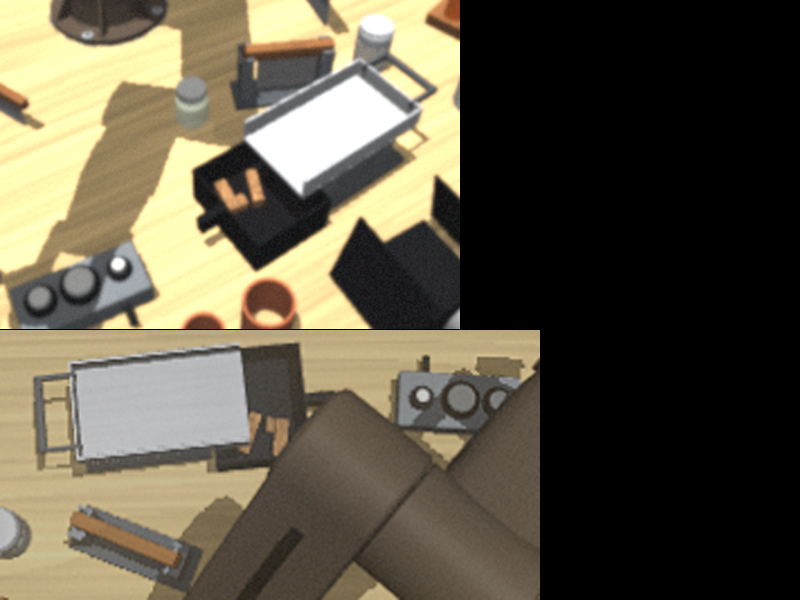

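Run:
```python
from h import *
for n in("scene","top"):
    a,b=[cv2.cvtColor(cv2.imread(f"pics/{n}{k}.png"),cv2.COLOR_BGR2GRAY).astype(np.float32) for k in(0,9)]
    u0,v0,u1,v1=(370,170,412,215) if n=="scene" else (172,150,200,205)
    print(n,cv2.phaseCorrelate(a[v0:v1,u0:u1],b[v0:v1,u0:u1],cv2.createHanningWindow((u1-u0,v1-v0),cv2.CV_32F)))
job.job_done()
```

```text
scene ((0.19695247920528658, 0.50120817770215), 1.0178931127948525)
top ((0.002075630392567973, 0.06529651836770967), 1.0145746133062574)
the job is handed in; nothing more can be done
```

I ran the whole job in the order asked and handed it in at about 43 s of robot time.

1. **First keys:** I pressed the big key, then the small key, each to its bottom (about 23 N).
2. **Cup and tray:** I stood the cup under the lip, about 1 mm off sideways and with its centre 16 mm in front of the lip. I then lifted the tray to its end stop.
3. **Sweep:** One scraper sweep put both offcuts present into the cup, and the gripper never touched them. The scraper went back in its rack, and I lowered the tray to its lower stop.
4. **Last keys:** I pressed the small key, then the middle-sized key, each to its bottom (26–29 N).

**Last checks:**
- The final pictures show both offcuts in the standing cup, the tray floor empty, the scraper hanging in the rack and the keys up. The bystanders in view look unmoved. I did not compare them or the cup's final place against the first pictures.
- The bar end of the tray is within 0.5 px of where it was in the first pictures, so it looks level. I had no direct joint reading.
- **Disagreement:** The bar's measured travel was about 93 mm in each direction, where the geometry gives 89 mm. I put this down to pad slip and arm give under load at the stops.
- **Second small-key press:** It first stopped at 3.6 N, so I pushed on without letting go until it bottomed at 29 N.

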